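Wedge the sagging potting board

ROBOT

A 6-joint arm with a two-finger parallel gripper is mounted at the origin on the work surface. World frame = base frame: x ahead of the robot, y to its left, z up, the work surface at z = 0. Lengths are in m, angles in rad, forces in N, time in s.
With the tool pointing down it reaches from about 0.275 to 0.75 m from the base axis. Payload 10.2 kg.
Tool frame: the origin (TCP) lies midway between the tips of the shut fingers; the grasp point (between the pads) lies 19 mm behind it; z points along the fingers, y is the line along which they close (so a half turn about z gives the same grasp; the last joint's range is limited). The gripper opens to 85 mm and grips with 20 to 120 N. Pads are 22 mm wide; open, the fingers measure 114 mm over their backs; the gripper's body (76 mm by 85 mm) begins 54 mm behind the grasp point. The pads swing forward as they close: fully open they stand 13 mm farther back than shut.
Start: joints at [0.964, 0.313, 1.498, -0, 1.331, -0.223], TCP at [0.197, 0.487, 0.231] pointing down, gripper open.
Joint ranges: [-2.94, 2.94], [-0.97, 2.17], [0.19, 2.56], [-1.23, 4.37], [0.02, 3.11], [-2.88, 2.88]. Speed limits (rad/s): [2.39, 2.39, 3.01, 3.14, 3.14, 3.14].

INTERFACE

Orientations are given as a 3x3 rotation matrix whose columns are the frame's x, y, z axes.
In Python, from rig import read_state, snapshot, get_calibration, job_done, regions_of gives the robot as it stands. The module is installed in compiled form; this text tells all that it offers.
- The arm moves only by the shell command python3 -m handwheel 'ROWS' [FORCE]. ROWS is JSON, a list of rows, each an object of numbers: "x", "y", "z": the shift along the tool's x, y, z in m; "rx", "ry", "rz": the turn, a rotation vector about the tool's x, y, z in degrees; "fingers": the opening in per cent of the stroke, from 0 (shut) to 100 (fully open). A call has exactly 8 rows; each row is the pose to reach, as a shift and turn from the pose commanded when the call began, along the tool's axes at that moment; what a row does not reach only later rows make up. A row lasts 1/8 s, in which the tool goes at most 62.5 mm and 10.7 degrees, less where a joint would pass 70% of its speed; a pose out of reach is approached as far as the arm can. A call with a gripper value outside its range is refused whole. The fingers move at their own pace and stop on an object; FORCE is the grip in N (left out, the last holds). Time passes only in rows, so rows that repeat a pose let the fingers close, or fill a call up. It gives the time, the measured TCP pose, the force, the opening and the grip force at its end, in the units of the state.
- read_state(): the state, without advancing time (a new reading comes with each control period).
- snapshot(name): name is "scene" or "top"; returns the picture (384x512x3 uint8, red, green, blue); there is no depth.
- get_calibration(name): a dict with "fx", "fy", "cx", "cy" (pixels), "position" and "rotation" of the camera in the world. Camera axes: x right, y up, looking along -z (the intrinsics and any distortion apply to the point x, -y, -z); pixel columns grow to the right and rows downward; lengths in m; the calibration is good to about 2 mm. A picture is of the moment at which its call begins. get_calibration takes no time and is no camera call.
- job_done(): hands the job in; it is judged then, once.
Trained networks look in the newest picture that a camera, given by its name, has taken for a name from the list of things; names that differ only in an ending like _2 or _b are one class to them, and where a whole thing is asked for, a point or a joint stands for the part that bears it (a point fixed in the world has none). Each returns a list of dicts, best first, with "score" (0 to 1); they miss things now and then, are a little off and sometimes report something else, mostly with a low value. They report only what shows in the picture. A call takes as long as a camera call. They do not tell look-alikes from the thing itself.
- regions_of(camera, name): "mask" (384x512 bool, what is visible of it) and "xy" ([column, row] in pixels, amid what is visible of it).
The state is a dict: "time": time; "qpos": joint angles; "qvel": joint speeds; "joint_torque": joint torques, N m; "tool_pos": TCP position; "eef_rot": TCP orientation; "ft_force": force on the tool from outside, world axes, zero at the start; "ft_torque": the same for the moment, N m; "opening": opening from 0.0 (shut) to 1.0 (fully open); "gripper_force": force on a finger pad.
Only numpy, scipy, OpenCV 4.12 (cv2) and the standard library are available. Lean on these libraries where they do the work, as an engineer would, in place of code of your own. Each camera call takes 0.05 s, during which the arm holds its last target. There are 200 camera calls.

TASK

The dark potting board on the shed bench sags at its front edge. Pick up the thick yellow wedge (not the thin grey shim) and push it flat along the bench, thin end first and square on, under the middle of the board's front edge until it jams tight there, with the edge lifted and lying at about the black line across the wedge; then let go. Leave the terracotta pot standing where it is on the board.

Things in the scene. Friction and masses are not known exactly. Their poses are not given: they have to be found in the camera images.
- wedge: Yellow plastic wedge, 120 g, 150 mm long (x), 45 wide (y). Origin: centre of its flat underside; x axis to the thin end. 4 mm thick at x = +75 mm, rising evenly to 36 at the heel, x = -75; upright parallel sides, grip across them near the heel (x = -53). Black line across the slope at x = -9. Starts flat on the bench, thin end roughly away from the robot. The grey shim (11 mm high) is too thin.
- gap (a point): Fixed point on the bench below the middle of the front (robot-side) edge of the potting board: dark wood, white stripe along that edge, 220 mm wide, 240 deep, 18 thick. x axis: level, under the board, the way to push; y: along the edge. At the start the edge's underside is 16 mm up, its top 34 (wedge touches 56 mm from its thin end); 22 mm at the black line. Clear for 88 mm either side.
- pot: Terracotta flower pot, 84 mm across the rim, 80 mm high, 300 g, standing loose on the board 125 to 145 mm behind its front edge; origin at the centre of its foot, z axis up. Its rim is about 120 mm above the bench. Leave it standing there.
- edge (a point): Middle of the board's front lower edge, on the board, which is hinged along its far edge. Its height: 16 mm above the bench while the board sags on its stop, 22 mm when lifted level (edge at the wedge's black line). Weight and a hinge spring press the edge down with about 4 N at 16 mm, 7 N at 22; pushing the wedge in takes 5 to 20 N. Left alone it drops back; the wedge stays by friction.
Not all that is in view belongs to the job. What is meant by the wedge is not pink or red, and is the smaller of those in its own colour.

How it is judged:
By the outcome, as a careful person would: the job done as asked, in the order asked, and still so for the second after the job is handed in, with the robot touching nothing.
It also fails if it takes over 40 s, if anything falls off the work surface, if the arm or the gripper's body presses on something with over 40 N, if the wrist force passes 120 N, or if a joint passes its speed limit or range.

## Working session

There is one attempt and no reset: what is moved stays moved. The work goes in short steps, Python scripts to look and compute and a shell command to move; the robot and the scene stay as the last step left them, time stands still between calls to the robot, and variables do not carry over. Pictures are saved under pics/ and viewed, at most 10 in all, crops included, and the job is handed in when it is done.

```bash
mkdir -p pics; cat > h.py <<'E'
import numpy as np,cv2
from rig import *
def ray(cam,uv):
    c=get_calibration(cam);R=np.array(c["rotation"]);p=np.array(c["position"])
    d=np.array([(uv[0]-c["cx"])/c["fx"],-(uv[1]-c["cy"])/c["fy"],-1.]);return p,R@d
def at(cam,uv,z):
    p,d=ray(cam,uv);return p+d*(z-p[2])/d[2]
def proj(cam,P):
    c=get_calibration(cam);q=np.array(c["rotation"]).T@(np.array(P)-c["position"])
    return np.array([c["cx"]-c["fx"]*q[0]/q[2],c["cy"]+c["fy"]*q[1]/q[2]])
E
python3 - <<'E'
from h import *
for n in("scene","top"):
    im=snapshot(n);cv2.imwrite(f"pics/{n}0.png",im[:,:,::-1]);print(n,get_calibration(n))
    for k in("wedge","pot","edge"):
        for r in regions_of(n,k):print(k,round(r["score"],2),r["xy"],r["mask"].sum(),im[r["mask"]].mean(0).round(),at(n,r["xy"],0.02).round(3))
a=cv2.imread("pics/scene0.png");b=cv2.imread("pics/top0.png")
cv2.imwrite("pics/both0.png",cv2.resize(b,(800,600),interpolation=cv2.INTER_CUBIC))
E
```

```text
scene {'fx': 359.3763137403927, 'fy': 359.3763137403927, 'cx': 255.11307050715996, 'cy': 190.69913603977398, 'position': array([1.05664455, 0.2340667 , 0.78082774]), 'rotation': array([[-4.30447160e-01, -6.88092765e-01,  5.84160585e-01],
       [ 9.02615482e-01, -3.27619847e-01,  2.79196215e-01],
       [-7.30294255e-04,  6.47451606e-01,  7.62106216e-01]])}
wedge 0.87 [204.3, 110.9] 850 [182. 158.   4.] [ 0.225 -0.356  0.02 ]
wedge 0.68 [195.6, 157.5] 787 [181. 157.  10.] [ 0.432 -0.263  0.02 ]
wedge 0.67 [347.9, 177.8] 1418 [180. 109. 133.] [0.315 0.174 0.02 ]
wedge 0.56 [241.3, 272.9] 7230 [84. 60. 44.] [0.714 0.034 0.02 ]
pot 0.93 [247.1, 249.6] 1316 [121.  66.  39.] [0.652 0.019 0.02 ]
pot 0.15 [195.0, 159.0] 711 [183. 159.   4.] [ 0.438 -0.261  0.02 ]
edge 0.6 [241.2, 271.8] 7162 [84. 60. 43.] [0.711 0.033 0.02 ]
edge 0.38 [237.8, 282.1] 9433 [96. 69. 45.] [0.738 0.038 0.02 ]
top {'fx': 386.98466889507387, 'fy': 386.98466889507387, 'cx': 249.31933312708347, 'cy': 190.84470925666616, 'position': array([ 0.2836272 , -0.02002732,  1.21259492]), 'rotation': array([[ 0.02931281,  0.98126012, -0.19044511],
       [-0.99953412,  0.03039554,  0.00276602],
       [ 0.00850287,  0.1902753 ,  0.98169395]])}
wedge 0.84 [315.4, 154.5] 729 [149.  35.  30.] [ 0.64  -0.231  0.02 ]
wedge 0.78 [328.5, 217.2] 762 [183. 152.  40.] [ 0.439 -0.271  0.02 ]
wedge 0.75 [186.5, 258.1] 1306 [192. 107. 135.] [0.301 0.161 0.02 ]
wedge 0.68 [356.5, 291.6] 1443 [179. 149.  38.] [ 0.218 -0.353  0.02 ]
pot 0.73 [230.9, 123.1] 630 [94. 50. 34.] [0.737 0.043 0.02 ]
edge 0.73 [238.2, 147.2] 4425 [75. 53. 42.] [0.656 0.016 0.02 ]
```

View pics/both0.png

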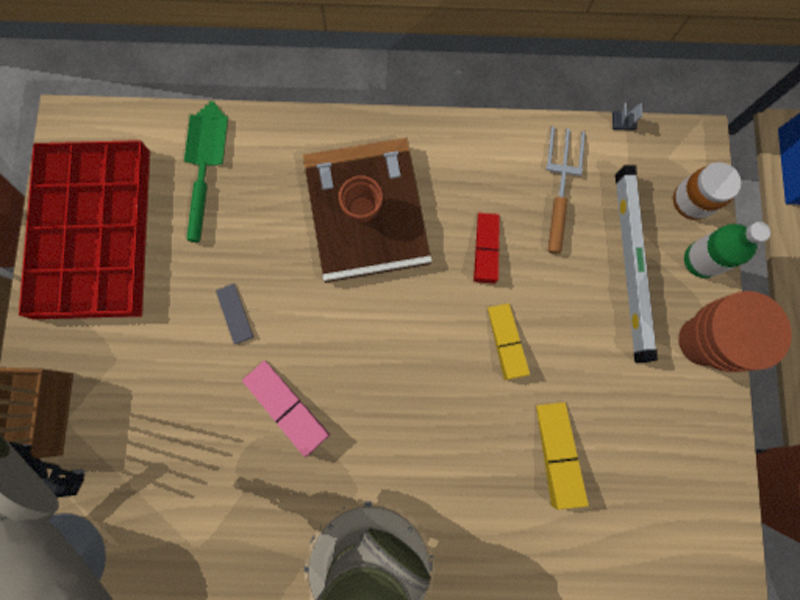

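View pics/scene0.png

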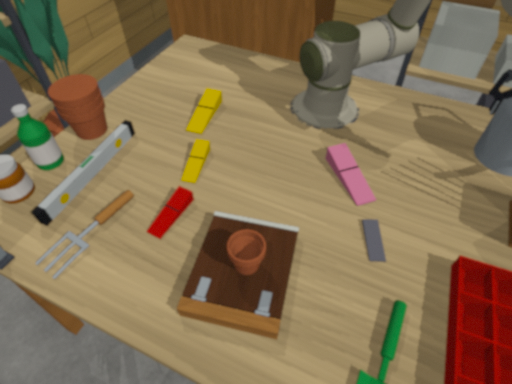

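The top view (800x600) shows two yellow wedges: the smaller, at (508,341) with its thin end away from the robot, is the target. The bigger one at (561,456) is a decoy. The board's white stripe runs from (323,277) to (431,260), and the pot stands at (360,197). The scene view agrees, with the wedge at (196,160) and the stripe from (214,214) to (298,230).

```bash
cat >> h.py <<'E'
from scipy.optimize import minimize
W=np.array([[x,y,z] for y in(-.0225,.0225) for x,z in((.075,0),(.075,.004),(-.075,0),(-.075,.036))])
def pose(P,x,y,a):
    c,s=np.cos(a),np.sin(a);return P@np.array([[c,s,0],[-s,c,0],[0,0,1]])+[x,y,0]
def sil(cam,P):
    m=np.zeros((384*4,512*4),np.uint8)
    h=cv2.convexHull(np.array([(proj(cam,p)+.5)*4 for p in P]).round().astype(np.int32))
    cv2.fillConvexPoly(m,h,1);return cv2.resize(m.astype(np.float32),(512,384),interpolation=cv2.INTER_AREA)
def fit(masks,P,x0):
    def cost(v):
        r=0
        for c,m in masks.items():
            s=sil(c,pose(P,*v));r+=1-np.minimum(s,m).sum()/np.maximum(s,m).sum()
        return r
    S=np.array([x0]+[np.array(x0)+d for d in np.diag([.01,.01,.1])])
    o=minimize(cost,x0,method="Nelder-Mead",options=dict(initial_simplex=S,xatol=2e-4,fatol=1e-4));return o.x,o.fun
E
python3 - <<'E'
from h import *
M={};B={}
for n,seed in(("scene",(196,160)),("top",(325,217))):
    im=cv2.imread(f"pics/{n}0.png");h=cv2.cvtColor(im,cv2.COLOR_BGR2HSV)
    y=cv2.inRange(h,(22,150,30),(35,255,255));y=cv2.morphologyEx(y,cv2.MORPH_CLOSE,np.ones((5,5)))
    _,l=cv2.connectedComponents(y);M[n]=(l==l[seed[1],seed[0]]).astype(np.float32);print(n,M[n].sum())
    w=cv2.inRange(h,(0,0,130),(180,60,255));k,l,st,ce=cv2.connectedComponentsWithStats(w)
    s0=np.array((256,222) if n=="scene" else (241,172))
    i=1+np.argmin(np.linalg.norm(ce[1:]-s0,axis=1)+1e3*(st[1:,4]<40))
    ys,xs=np.nonzero(l==i);r=cv2.boxPoints(cv2.minAreaRect(np.c_[xs,ys].astype(np.float32)))
    print("stripe",st[i],r.round(1).tolist());print(np.array([at(n,p,.034) for p in r]).round(4).tolist())
    for q in [q for q in regions_of(n,"edge")][:0]:pass
for k in (("scene","top"),("scene",),("top",)):print("wedge",k,fit({c:M[c] for c in k},W,[.436,-.267,.15]))
print(read_state()["eef_rot"].round(3).tolist())
E
```

```text
scene 763.0
stripe [213 211  86  21 437] [[212.8000030517578, 214.8000030517578], [213.8000030517578, 209.6999969482422], [298.70001220703125, 226.39999389648438], [297.70001220703125, 231.5]]
[[0.6047, -0.1029, 0.034], [0.5892, -0.1088, 0.034], [0.5435, 0.1102, 0.034], [0.5589, 0.1134, 0.034]]
top 754.0
stripe [206 164  71  16 280] [[205.5, 175.3000030517578], [275.5, 163.10000610351562], [276.20001220703125, 167.0], [206.1999969482422, 179.1999969482422]]
[[0.5576, 0.1149, 0.034], [0.6038, -0.1031, 0.034], [0.5911, -0.1055, 0.034], [0.5451, 0.1121, 0.034]]
wedge ('scene', 'top') (array([ 0.43902624, -0.2608455 ,  0.22462014]), np.float64(0.09670543670654297))
wedge ('scene',) (array([ 0.43896249, -0.26133204,  0.22154407]), np.float64(0.045297861099243164))
wedge ('top',) (array([ 0.43921324, -0.25991136,  0.2270807 ]), np.float64(0.042347609996795654))
[[-0.927, 0.374, -0.0], [0.374, 0.927, -0.0], [0.0, -0.0, -1.0]]
```

```bash
cat >> h.py <<'E'
def go(P,yaw):
    "shift (tool axes, mm) and turn (deg) from the present pose to TCP P, pointing down, wedge heading yaw"
    s=read_state();R=np.array(s["eef_rot"]);p=np.array(s["tool_pos"])
    c,n=np.cos(yaw),np.sin(yaw);T=np.array([[-c,-n,0],[-n,c,0],[0,0,-1.]])
    rv=cv2.Rodrigues(R.T@T)[0].ravel()*57.2958
    print("shift mm",(R.T@(np.array(P)-p)*1000).round(1),"turn",rv.round(2))
E
python3 -c "
from h import *
c,s=np.cos(.225),np.sin(.225);go([.439-.053*c,-.261-.053*s,.101],.225)"
```

```text
shift mm [-461.3 -632.9  130.3] turn [ -0.    -0.   -34.88]
```

```bash
python3 -m handwheel '[{"x":-0.035,"y":-0.048,"rz":-5,"fingers":100},{"x":-0.07,"y":-0.096,"rz":-10,"fingers":100},{"x":-0.105,"y":-0.144,"rz":-15,"fingers":100},{"x":-0.14,"y":-0.192,"rz":-20,"fingers":100},{"x":-0.175,"y":-0.24,"rz":-25,"fingers":100},{"x":-0.21,"y":-0.288,"rz":-30,"fingers":100},{"x":-0.245,"y":-0.336,"rz":-34.9,"fingers":100},{"x":-0.28,"y":-0.384,"rz":-34.9,"fingers":100}]' 40
python3 -c "
from h import *
c,s=np.cos(.225),np.sin(.225);go([.439-.053*c,-.261-.053*s,.101],.225)"
```

```text
shift mm [-461.3 -632.9  130.3] turn [ -0.    -0.   -34.88]schema error: expected keys x, y, z, rx, ry, rz, fingers
```

```bash
python3 -m handwheel '[{"x":-0.035,"y":-0.048,"z":0,"rx":0,"ry":0,"rz":-5,"fingers":100},{"x":-0.07,"y":-0.096,"z":0,"rx":0,"ry":0,"rz":-10,"fingers":100},{"x":-0.105,"y":-0.144,"z":0,"rx":0,"ry":0,"rz":-15,"fingers":100},{"x":-0.14,"y":-0.192,"z":0,"rx":0,"ry":0,"rz":-20,"fingers":100},{"x":-0.175,"y":-0.24,"z":0,"rx":0,"ry":0,"rz":-25,"fingers":100},{"x":-0.21,"y":-0.288,"z":0,"rx":0,"ry":0,"rz":-30,"fingers":100},{"x":-0.245,"y":-0.336,"z":0,"rx":0,"ry":0,"rz":-34.9,"fingers":100},{"x":-0.28,"y":-0.384,"z":0,"rx":0,"ry":0,"rz":-34.9,"fingers":100}]' 40
python3 -c "
from h import *
c,s=np.cos(.225),np.sin(.225);go([.439-.053*c,-.261-.053*s,.101],.225)"
```

```text
time: 1.5
tool_pos: [0.3125, 0.0243, 0.2317]
eef_rot: [[-0.974, -0.225, 0.002], [-0.225, 0.974, -0.0], [-0.001, -0.001, -1.0]]
ft_force: [1.8, 0.9, -0.7]
opening: 1.0
gripper_force: 0.0
shift mm [  -6.  -306.3  130.9] turn [-0.04  0.08  0.1 ]
```

```bash
python3 -m handwheel '[{"x":-0.001,"y":-0.05,"z":0.015,"rx":0,"ry":0,"rz":0,"fingers":100},{"x":-0.002,"y":-0.1,"z":0.03,"rx":0,"ry":0,"rz":0,"fingers":100},{"x":-0.003,"y":-0.15,"z":0.05,"rx":0,"ry":0,"rz":0,"fingers":100},{"x":-0.004,"y":-0.2,"z":0.07,"rx":0,"ry":0,"rz":0,"fingers":100},{"x":-0.005,"y":-0.25,"z":0.09,"rx":0,"ry":0,"rz":0,"fingers":100},{"x":-0.006,"y":-0.29,"z":0.115,"rx":0,"ry":0,"rz":0,"fingers":100},{"x":-0.006,"y":-0.307,"z":0.131,"rx":0,"ry":0,"rz":0,"fingers":100},{"x":-0.006,"y":-0.307,"z":0.131,"rx":0,"ry":0,"rz":0,"fingers":100}]'
python3 - <<'E'
from h import *
c,s=np.cos(.225),np.sin(.225);go([.439-.053*c,-.261-.053*s,.001],.225)
cv2.imwrite("pics/s1.png",cv2.resize(snapshot("scene")[60:210,130:330,::-1],(800,600),interpolation=cv2.INTER_CUBIC))
E
```

```text
time: 2.5
tool_pos: [0.3864, -0.272, 0.0994]
eef_rot: [[-0.975, -0.222, -0.001], [-0.222, 0.975, 0.002], [0.001, 0.002, -1.0]]
ft_force: [-0.5, -0.2, 0.5]
opening: 0.996
gripper_force: 0.0
shift mm [-0.8 -1.2 98.4] turn [ 0.11 -0.06 -0.05]
```

View pics/s1.png

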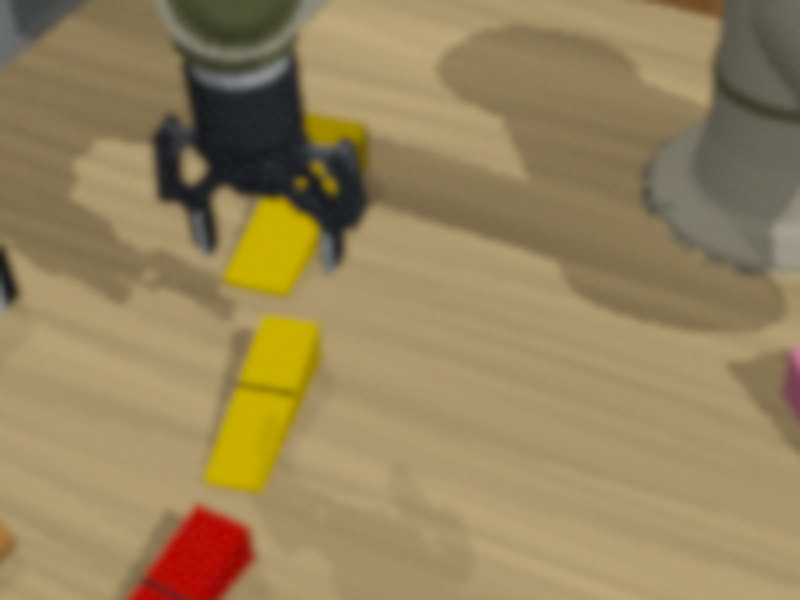

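The gripper hangs over the heel of the smaller yellow wedge, crop (290,340), with its fingers on either side. The big decoy lies clear behind it. I'll descend and close.

```bash
python3 -m handwheel '[{"x":-0.001,"y":-0.001,"z":0.03,"rx":0,"ry":0,"rz":0,"fingers":100},{"x":-0.001,"y":-0.001,"z":0.06,"rx":0,"ry":0,"rz":0,"fingers":100},{"x":-0.001,"y":-0.001,"z":0.085,"rx":0,"ry":0,"rz":0,"fingers":100},{"x":-0.001,"y":-0.001,"z":0.097,"rx":0,"ry":0,"rz":0,"fingers":100},{"x":-0.001,"y":-0.001,"z":0.097,"rx":0,"ry":0,"rz":0,"fingers":100},{"x":-0.001,"y":-0.001,"z":0.097,"rx":0,"ry":0,"rz":0,"fingers":40},{"x":-0.001,"y":-0.001,"z":0.097,"rx":0,"ry":0,"rz":0,"fingers":30},{"x":-0.001,"y":-0.001,"z":0.097,"rx":0,"ry":0,"rz":0,"fingers":30}]' 50
```

```text
time: 3.55
tool_pos: [0.3884, -0.2729, 0.0042]
eef_rot: [[-0.975, -0.223, 0.001], [-0.223, 0.975, -0.001], [-0.001, -0.001, -1.0]]
ft_force: [-2.2, 1.3, 6.7]
opening: 0.517
gripper_force: 51.8
```

```bash
python3 -m handwheel '[{"x":0,"y":0,"z":-0.005,"rx":0,"ry":0,"rz":0,"fingers":30},{"x":0,"y":0,"z":-0.015,"rx":0,"ry":0,"rz":0,"fingers":30},{"x":0,"y":0,"z":-0.03,"rx":0,"ry":0,"rz":0,"fingers":30},{"x":0,"y":0,"z":-0.04,"rx":0,"ry":0,"rz":0,"fingers":30},{"x":0,"y":0,"z":-0.05,"rx":0,"ry":0,"rz":0,"fingers":30},{"x":0,"y":0,"z":-0.05,"rx":0,"ry":0,"rz":0,"fingers":30},{"x":0,"y":0,"z":-0.05,"rx":0,"ry":0,"rz":0,"fingers":30},{"x":0,"y":0,"z":-0.05,"rx":0,"ry":0,"rz":0,"fingers":30}]'
python3 -c "
from h import *
go([.4222,-.0286,.054],.208)"
```

```text
time: 4.55
tool_pos: [0.3878, -0.2724, 0.0529]
eef_rot: [[-0.975, -0.223, -0.001], [-0.223, 0.975, 0.001], [0.0, 0.001, -1.0]]
ft_force: [-0.4, -0.3, -1.0]
opening: 0.52
gripper_force: 51.0
shift mm [-87.9 229.9  -1. ] turn [ 0.04 -0.03  0.99]
```

```bash
python3 -m handwheel '[{"x":-0.008,"y":0.025,"z":0,"rx":0,"ry":0,"rz":0,"fingers":30},{"x":-0.024,"y":0.065,"z":0,"rx":0,"ry":0,"rz":0.5,"fingers":30},{"x":-0.04,"y":0.11,"z":0,"rx":0,"ry":0,"rz":1,"fingers":30},{"x":-0.058,"y":0.155,"z":0,"rx":0,"ry":0,"rz":1,"fingers":30},{"x":-0.074,"y":0.195,"z":0,"rx":0,"ry":0,"rz":1,"fingers":30},{"x":-0.084,"y":0.22,"z":0,"rx":0,"ry":0,"rz":1,"fingers":30},{"x":-0.088,"y":0.23,"z":0,"rx":0,"ry":0,"rz":1,"fingers":30},{"x":-0.088,"y":0.23,"z":0,"rx":0,"ry":0,"rz":1,"fingers":30}]'
python3 -m handwheel '[{"x":0,"y":0,"z":0,"rx":0,"ry":0,"rz":0,"fingers":30},{"x":0,"y":0,"z":0.01,"rx":0,"ry":0,"rz":0,"fingers":30},{"x":0,"y":0,"z":0.02,"rx":0,"ry":0,"rz":0,"fingers":30},{"x":0,"y":0,"z":0.03,"rx":0,"ry":0,"rz":0,"fingers":30},{"x":0,"y":0,"z":0.04,"rx":0,"ry":0,"rz":0,"fingers":30},{"x":0,"y":0,"z":0.045,"rx":0,"ry":0,"rz":0,"fingers":30},{"x":0,"y":0,"z":0.049,"rx":0,"ry":0,"rz":0,"fingers":30},{"x":0,"y":0,"z":0.049,"rx":0,"ry":0,"rz":0,"fingers":30}]'
python3 - <<'E'
from h import *
a=snapshot("scene")[120:270,150:350,::-1];cv2.imwrite("pics/s2.png",cv2.resize(a,(800,600),interpolation=cv2.INTER_CUBIC))
b=snapshot("top")[:,:,::-1];cv2.imwrite("pics/t2.png",cv2.resize(b[120:240,170:330],(800,600),interpolation=cv2.INTER_CUBIC))
go([.4222,-.0286,.004],.208)
E
```

```text
time: 5.55
tool_pos: [0.4224, -0.0287, 0.0532]
eef_rot: [[-0.978, -0.207, -0.0], [-0.207, 0.978, -0.0], [0.0, -0.0, -1.0]]
ft_force: [-0.4, 0.1, 0.1]
opening: 0.517
gripper_force: 51.1
time: 6.55
tool_pos: [0.4226, -0.0287, 0.0044]
eef_rot: [[-0.978, -0.206, 0.0], [-0.206, 0.978, -0.0], [-0.0, -0.0, -1.0]]
ft_force: [0.2, -0.8, -1.5]
opening: 0.519
gripper_force: 51.1
shift mm [0.3 0.2 0.3] turn [-0.01  0.02 -0.01]
```

View pics/s2.png

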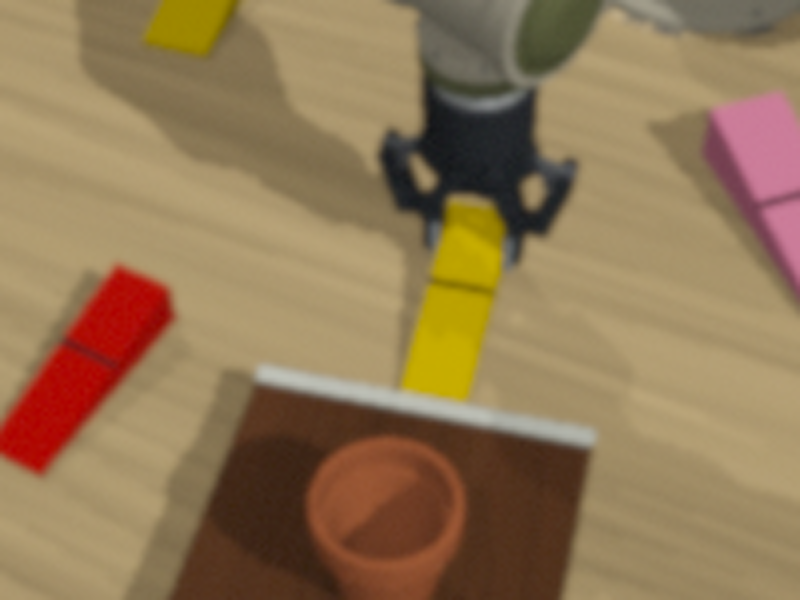

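View pics/t2.png

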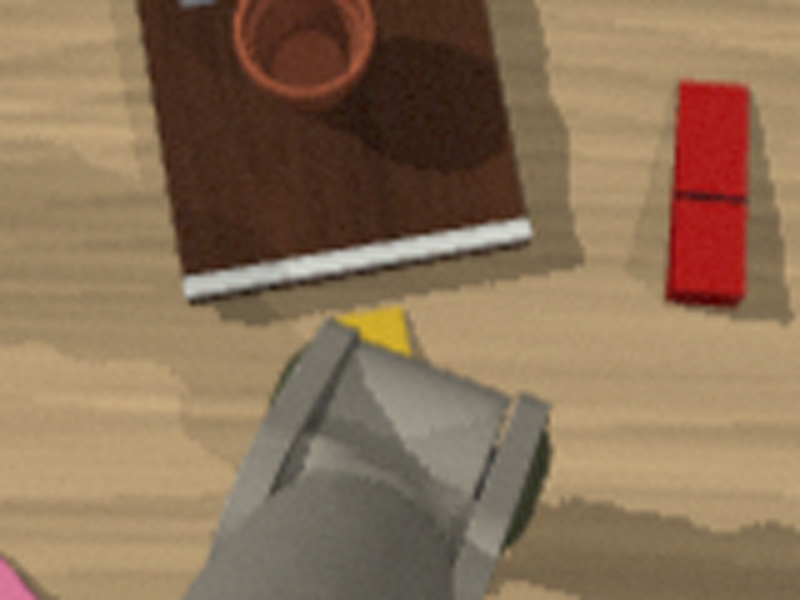

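The wedge is held square in front of the middle of the board. In the scene crop its black line is at (462,286), its thin end at (436,395) just short of the stripe, and the pot is undisturbed. I'll check the black line against its projection while advancing to near contact.

```bash
python3 - <<'E'
from h import *
u=np.array([462,286])/4+[150,120];print(at("scene",u,.0219),proj("scene",[.4656,-.0197,.0219]),u)
im=cv2.imread("pics/s2.png");h=cv2.cvtColor(im,cv2.COLOR_BGR2HSV)
m=cv2.inRange(h,(22,150,110),(35,255,255));_,l=cv2.connectedComponents(m);ys,xs=np.nonzero(l==l[340,450]);i=ys>ys.max()-14
for x in(xs[i].min(),xs[i].max()):print(at("scene",np.array([x,ys[i].mean()])/4+[150,120],.004).round(4))
E
python3 -m handwheel '[{"x":-0.006,"y":0,"z":0,"rx":0,"ry":0,"rz":0,"fingers":30},{"x":-0.016,"y":0,"z":0,"rx":0,"ry":0,"rz":0,"fingers":30},{"x":-0.028,"y":0,"z":0,"rx":0,"ry":0,"rz":0,"fingers":30},{"x":-0.04,"y":0,"z":0,"rx":0,"ry":0,"rz":0,"fingers":30},{"x":-0.052,"y":0,"z":0,"rx":0,"ry":0,"rz":0,"fingers":30},{"x":-0.062,"y":0,"z":0,"rx":0,"ry":0,"rz":0,"fingers":30},{"x":-0.068,"y":0,"z":0,"rx":0,"ry":0,"rz":0,"fingers":30},{"x":-0.068,"y":0,"z":0,"rx":0,"ry":0,"rz":0,"fingers":30}]' 80
python3 -c "
from h import *
d=np.array([.9784,.2065]);g=np.array([.567,.002])-.044*d;go([*g,.004],.208)"
```

```text
[ 0.46519425 -0.01677701  0.0219    ] [264.47743787 191.25437221] [265.5 191.5]
[ 0.5522 -0.0207  0.004 ]
[0.5324 0.0208 0.004 ]
time: 7.65
tool_pos: [0.4899, -0.0145, 0.0044]
eef_rot: [[-0.978, -0.206, 0.002], [-0.206, 0.978, -0.0], [-0.002, -0.001, -1.0]]
ft_force: [1.3, 0.7, 1.2]
opening: 0.513
gripper_force: 85.9
shift mm [-34.9   0.3   0.4] turn [-0.03  0.09 -0.  ]
```

```bash
python3 -m handwheel '[{"x":-0.004,"y":0,"z":0,"rx":0,"ry":0,"rz":0,"fingers":30},{"x":-0.008,"y":0,"z":0,"rx":0,"ry":0,"rz":0,"fingers":30},{"x":-0.012,"y":0,"z":0,"rx":0,"ry":0,"rz":0,"fingers":30},{"x":-0.016,"y":0,"z":0,"rx":0,"ry":0,"rz":0,"fingers":30},{"x":-0.020,"y":0,"z":0,"rx":0,"ry":0,"rz":0,"fingers":30},{"x":-0.024,"y":0,"z":0,"rx":0,"ry":0,"rz":0,"fingers":30},{"x":-0.028,"y":0,"z":0,"rx":0,"ry":0,"rz":0,"fingers":30},{"x":-0.028,"y":0,"z":0,"rx":0,"ry":0,"rz":0,"fingers":30}]' 80
python3 - <<'E'
from h import *
d=np.array([.9784,.2065]);g=np.array([.567,.002])-.044*d;go([*g,.004],.208)
a=snapshot("scene")[140:290,150:350,::-1];cv2.imwrite("pics/s3.png",cv2.resize(a,(800,600),interpolation=cv2.INTER_CUBIC))
E
```

```text
time: 8.65
tool_pos: [0.5133, -0.0089, 0.0043]
eef_rot: [[-0.978, -0.207, -0.008], [-0.207, 0.978, 0.0], [0.008, 0.002, -1.0]]
ft_force: [-21.4, -2.9, 18.8]
opening: 0.515
gripper_force: 88.0
shift mm [-10.8  -0.4   0.3] turn [ 0.1  -0.44  0.05]
```

View pics/s3.png

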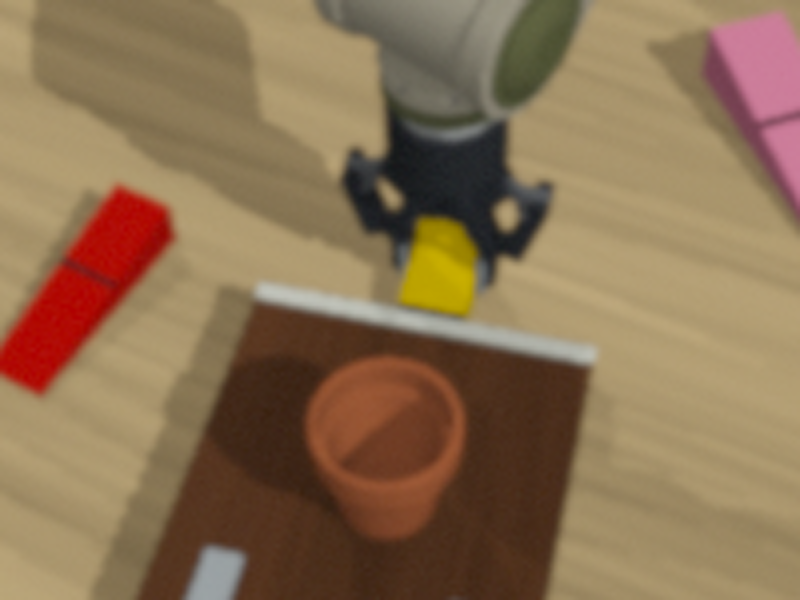

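The line at crop (435,310) sits right at the stripe in the picture, where the board's top edge begins to hide it. By dead reckoning about 11 mm remain, and the push force is 21 N with about 19 N pressing down. I'll ease the height a little and go on.

```bash
python3 -m handwheel '[{"x":0,"y":0,"z":-0.0015,"rx":0,"ry":0,"rz":0,"fingers":30},{"x":-0.002,"y":0,"z":-0.0015,"rx":0,"ry":0,"rz":0,"fingers":30},{"x":-0.004,"y":0,"z":-0.0015,"rx":0,"ry":0,"rz":0,"fingers":30},{"x":-0.006,"y":0,"z":-0.0015,"rx":0,"ry":0,"rz":0,"fingers":30},{"x":-0.008,"y":0,"z":-0.0015,"rx":0,"ry":0,"rz":0,"fingers":30},{"x":-0.01,"y":0,"z":-0.0015,"rx":0,"ry":0,"rz":0,"fingers":30},{"x":-0.01,"y":0,"z":-0.0015,"rx":0,"ry":0,"rz":0,"fingers":30},{"x":-0.01,"y":0,"z":-0.0015,"rx":0,"ry":0,"rz":0,"fingers":30}]'
cat > m.py <<'E'
from h import *
import sys
k=sys.argv[1];d=np.array([.9784,.2065]);g=np.array([.567,.002])-.044*d;go([*g,.004],.208)
b=snapshot("scene");cv2.imwrite(f"pics/s{k}.png",cv2.resize(b[140:290,150:350,::-1],(800,600),interpolation=cv2.INTER_CUBIC))
# stripe: mean image row offset vs the start, in mm of height at the edge
def stripe(im):
    h=cv2.cvtColor(im,cv2.COLOR_BGR2HSV);w=cv2.inRange(h,(0,0,130),(180,60,255));n,l,st,ce=cv2.connectedComponentsWithStats(w)
    i=1+np.argmin(np.linalg.norm(ce[1:]-[256,220],axis=1)+1e3*(st[1:,4]<100));return ce[i],st[i,4]
a,n0=stripe(cv2.imread("pics/scene0.png"));c,n1=stripe(np.ascontiguousarray(b[:,:,::-1]))
print("stripe",a,n0,c,n1,"pred move for 6 mm",proj("scene",[.57,.002,.040])-proj("scene",[.57,.002,.034]))
E
python3 m.py 4
```

```text
time: 9.7
tool_pos: [0.5232, -0.0064, 0.0045]
eef_rot: [[-0.978, -0.207, -0.008], [-0.207, 0.978, 0.001], [0.007, 0.003, -1.0]]
ft_force: [-11.7, -1.8, 1.0]
opening: 0.511
gripper_force: 85.8
shift mm [-0.6 -0.8  0.5] turn [ 0.15 -0.41  0.02]
stripe [256.19221968 220.70480549] 437 [255.6766055 219.6146789] 436 pred move for 6 mm [-6.39980604e-04 -1.38569963e+00]
```

View pics/s4.png

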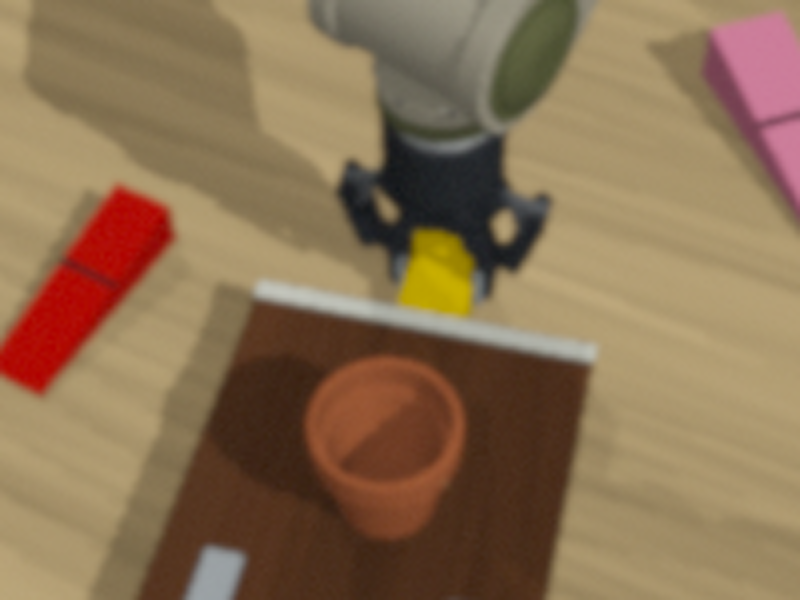

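```bash
python3 - <<'E'
from h import *
a=cv2.imread("pics/scene0.png").astype(np.float32);import glob
for k in range(3):
    b=snapshot("scene")[:,:,::-1].astype(np.float32)
    o=[]
    for x0 in(212,278):   # left and right ends of the front of the board, clear of the wedge
        A=a[205:240,x0:x0+26].mean(2);B=np.ascontiguousarray(b[205:240,x0:x0+26]).mean(2)
        T=np.eye(2,3,dtype=np.float32);_,T=cv2.findTransformECC(A,B,T,cv2.MOTION_TRANSLATION);o.append(T[:,2].round(2))
    print(o)
E
```

```text
[array([ 0.17, -0.96], dtype=float32), array([ 0.81, -1.  ], dtype=float32)]
[array([ 0.17, -0.95], dtype=float32), array([ 0.81, -0.98], dtype=float32)]
[array([ 0.22, -0.94], dtype=float32), array([ 0.81, -0.98], dtype=float32)]
```

The wedge is well in, and its line is now hidden behind the edge at crop (437,312). The stripe has risen about 1.1 px, roughly 4.7 mm, and the pot is unmoved. I'll push about 3 mm more, then let go.

```bash
python3 -m handwheel '[{"x":-0.001,"y":0,"z":0,"rx":0,"ry":0,"rz":0,"fingers":30},{"x":-0.002,"y":0,"z":0,"rx":0,"ry":0,"rz":0,"fingers":30},{"x":-0.003,"y":0,"z":0,"rx":0,"ry":0,"rz":0,"fingers":30},{"x":-0.004,"y":0,"z":0,"rx":0,"ry":0,"rz":0,"fingers":30},{"x":-0.004,"y":0,"z":0,"rx":0,"ry":0,"rz":0,"fingers":30},{"x":-0.004,"y":0,"z":0,"rx":0,"ry":0,"rz":0,"fingers":30},{"x":-0.004,"y":0,"z":0,"rx":0,"ry":0,"rz":0,"fingers":30},{"x":-0.004,"y":0,"z":0,"rx":0,"ry":0,"rz":0,"fingers":30}]'
python3 m.py 5
```

```text
time: 10.9
tool_pos: [0.5267, -0.0056, 0.0044]
eef_rot: [[-0.978, -0.207, -0.008], [-0.207, 0.978, 0.001], [0.008, 0.003, -1.0]]
ft_force: [-14.5, -2.6, 2.9]
opening: 0.508
gripper_force: 85.9
shift mm [ 3.  -0.9  0.5] turn [ 0.16 -0.46  0.01]
stripe [256.19221968 220.70480549] 437 [255.25400458 219.38215103] 437 pred move for 6 mm [-6.39980604e-04 -1.38569963e+00]
```

The stripe now indicates a lift of about 5.7 mm out of 6. I'll let go and rise.

```bash
python3 -m handwheel '[{"x":0,"y":0,"z":0,"rx":0,"ry":0,"rz":0,"fingers":65},{"x":0,"y":0,"z":0,"rx":0,"ry":0,"rz":0,"fingers":80},{"x":0,"y":0,"z":0,"rx":0,"ry":0,"rz":0,"fingers":90},{"x":0,"y":0,"z":0,"rx":0,"ry":0,"rz":0,"fingers":90},{"x":0,"y":0,"z":-0.02,"rx":0,"ry":0,"rz":0,"fingers":90},{"x":0,"y":0,"z":-0.06,"rx":0,"ry":0,"rz":0,"fingers":90},{"x":0,"y":0,"z":-0.11,"rx":0,"ry":0,"rz":0,"fingers":90},{"x":0.02,"y":0,"z":-0.15,"rx":0,"ry":0,"rz":0,"fingers":90}]'
python3 -m handwheel '[{"x":0.04,"y":-0.03,"z":0,"rx":0,"ry":0,"rz":0,"fingers":90},{"x":0.06,"y":-0.08,"z":0,"rx":0,"ry":0,"rz":0,"fingers":90},{"x":0.07,"y":-0.13,"z":0,"rx":0,"ry":0,"rz":0,"fingers":90},{"x":0.08,"y":-0.18,"z":0,"rx":0,"ry":0,"rz":0,"fingers":90},{"x":0.08,"y":-0.22,"z":0,"rx":0,"ry":0,"rz":0,"fingers":90},{"x":0.08,"y":-0.25,"z":0,"rx":0,"ry":0,"rz":0,"fingers":90},{"x":0.08,"y":-0.25,"z":0,"rx":0,"ry":0,"rz":0,"fingers":90},{"x":0.08,"y":-0.25,"z":0,"rx":0,"ry":0,"rz":0,"fingers":90}]'
python3 m.py 6
python3 - <<'E'
from h import *
b=snapshot("top")[:,:,::-1];cv2.imwrite("pics/t6.png",cv2.resize(b[100:220,170:330],(800,600),interpolation=cv2.INTER_CUBIC))
E
```

```text
time: 11.95
tool_pos: [0.511, -0.0101, 0.1578]
eef_rot: [[-0.978, -0.207, 0.002], [-0.207, 0.978, -0.0], [-0.002, -0.001, -1.0]]
ft_force: [-0.0, 0.6, -0.1]
opening: 0.899
gripper_force: 0.0
time: 12.95
tool_pos: [0.4836, -0.2705, 0.1557]
eef_rot: [[-0.978, -0.207, -0.0], [-0.207, 0.978, 0.001], [0.0, 0.001, -1.0]]
ft_force: [-1.0, 0.3, 0.0]
opening: 0.901
gripper_force: 0.0
shift mm [-93.9 249.3 151.8] turn [ 0.03 -0.01  0.01]
stripe [256.19221968 220.70480549] 437 [256.8098434  219.74944072] 447 pred move for 6 mm [-6.39980604e-04 -1.38569963e+00]
```

View pics/t6.png

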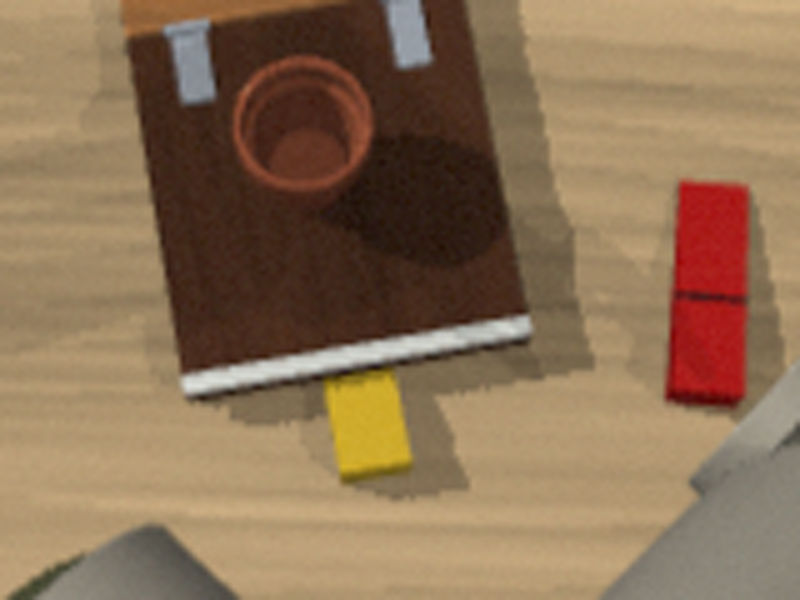

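View pics/s6.png

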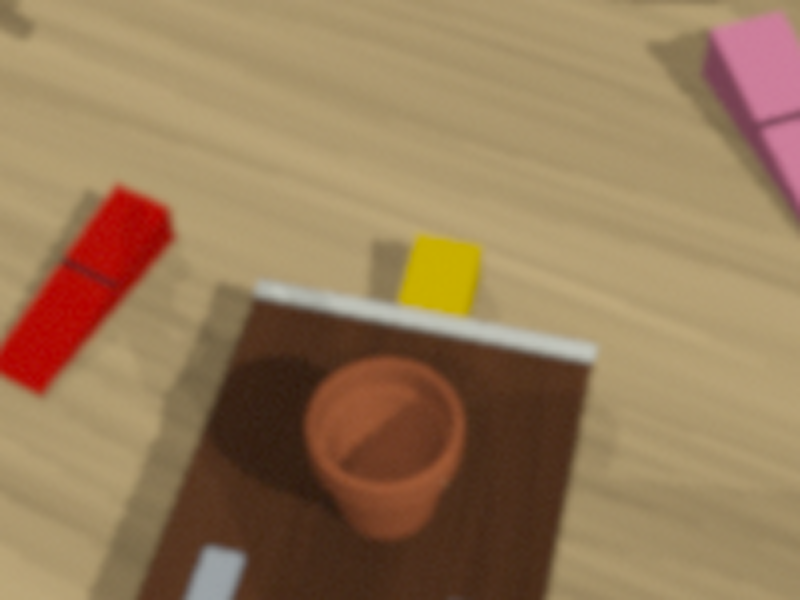

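The top crop shows the wedge square under the middle of the edge, with its black line just showing at the edge (365,378). The pot stands at (304,125), and the scene crop shows the edge raised. One check of the insertion in mm follows.

```bash
python3 - <<'E'
from h import *
im=cv2.imread("pics/t6.png");h=cv2.cvtColor(im,cv2.COLOR_BGR2HSV)
d=np.array([.9784,.2065,0])
f=lambda u,z:at("top",(np.array(u)+.5)/5+[169.5+.0,99.5],z)
v=h[:,:,2].astype(int)
print([(r,im[r,365].tolist()) for r in range(350,400,4)],[(r,im[r,375].tolist()) for r in range(455,490,4)])
E_=f((365,369),.040);H=f((375,468),.036);L=f((365,378),.0219)
print(E_,H,L,"edge-heel",(E_-H)@d,"edge-line",(E_-L)@d)
E
```

```text
[(350, [195, 201, 199]), (354, [205, 212, 210]), (358, [191, 199, 198]), (362, [139, 149, 151]), (366, [69, 70, 82]), (370, [30, 57, 73]), (374, [24, 89, 107]), (378, [30, 122, 146]), (382, [36, 147, 178]), (386, [42, 165, 199]), (390, [44, 172, 206]), (394, [43, 171, 205]), (398, [43, 170, 205])] [(455, [42, 170, 205]), (459, [41, 172, 209]), (463, [40, 165, 200]), (467, [31, 138, 165]), (471, [25, 105, 129]), (475, [34, 95, 116]), (479, [60, 105, 125]), (483, [83, 115, 134]), (487, [84, 113, 132])]
[ 0.56575661 -0.00079936  0.04      ] [ 0.50401279 -0.00896893  0.036     ] [ 0.56427247 -0.0006931   0.0219    ] edge-heel 0.06209716791851536 edge-line 0.001430134005274642
```

The heel is 62–66 mm in front of the edge (target 66), and the line lies within about 2 mm of the edge. Handing in.

```bash
python3 -c "
from rig import *
print(job_done())"
```

```text
the job is handed in; nothing more can be done
None
```

The smaller yellow wedge is under the middle of the board's front edge, square on and released, with the edge within about 2 mm of the black line and lifted about 4–6 mm by the camera (6 mm is level); the pot is still standing in place, and I handed the job in at about 13 s (no verdict was returned).

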